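Pin the sliding deck of a sampling station to its hidden index plate

ROBOT

A 7-joint arm with a two-finger parallel gripper is mounted at the origin on a cart in front of the work surface, level with it; the furniture and walls round the work are solid. World frame = base frame: x ahead of the robot, y to its left, z up, the work surface at z = 0. Lengths are in m, angles in rad, forces in N, time in s.
With the tool pointing down it reaches from about 0.4 to 0.85 m from the base axis. Payload 4.5 kg.
Tool frame: the origin (TCP) lies at the very end of the fingers, on their centre line; the grasp point (between the pads) lies 19 mm behind it (r.pinch_z is the distance from the TCP to the grasp point, in m); z points along the fingers, y is the line along which they close (so a half turn about z gives the same grasp; the last joint's range is limited). The gripper opens to 88 mm and grips with 3 to 60 N. Pads are 18 mm wide; open, the fingers measure 123 mm over their backs; the gripper's body (75 mm by 187 mm) begins 45 mm behind the grasp point.
Start: joints at [-1.12, 0.689, -0.195, 1.565, 0.157, 0.902, -0.215], TCP at [0.253, 0.572, 0.239] pointing down, gripper open.
Joint ranges: [-3.01, 3.01], [-0.46, 2.08], [-1.47, 1.51], [0.13, 2.56], [-1, 4.14], [0.04, 2.09], [-2.66, 2.66]. Speed limits (rad/s): [2.57, 2.57, 3.14, 3.14, 3.14, 3.14, 3.14].

INTERFACE

Orientations are given as a unit quaternion [x, y, z, w].
In Python, from plant import r, cams gives the robot as it stands.
- The arm moves only by the shell command python3 -m pendant 'ROWS' [FORCE]. ROWS is JSON, a list of rows, each a list of 3 entries, a list of its own where there are three numbers: the closure, from -1 (fully open) to 1 (shut), then the shift along the tool's x, y, z in mm, then the turn, a rotation vector about the tool's x, y, z in degrees. A call has 1 to 8 rows; each row shifts and turns the commanded pose from where the row before left it, along the tool's axes as they then stand; what a row does not reach is not made up. A row lasts 1/8 s, in which the tool goes at most 62.5 mm and 10.7 degrees, less where a joint would pass 70% of its speed; a pose out of reach is approached as far as the arm can. A call with a gripper value outside its range is refused whole. The fingers move at their own pace and stop on an object; FORCE is the grip in N (left out, the last holds). Time passes only in rows, so rows that do not move let the fingers close. It gives the time, the measured TCP pose, the force, the opening and the grip force at its end, in the units of the state.
- r.get_state(): the state, without advancing time (a new reading comes with each control period).
- cams.snapshot(name): name is "scene" or "top" or "wrist"; returns a dict with "img" (420x560x3 uint8, red, green, blue), "camera_matrix" (3x3 intrinsics, pixels), "camera_from_world" (4x4, takes a point from world to camera coordinates); the wrist camera has in their place "tool_from_camera" (4x4, takes a point from camera to tool coordinates, whose origin is the TCP and whose axes are the flange's). Camera axes: x right, y up, looking along -z (the intrinsics and any distortion apply to the point x, -y, -z); pixel columns grow to the right and rows downward; lengths in m; the calibration is good to about 2 mm. A picture is of the moment at which its call begins: read the wrist's pose just before it. There is no depth.
- r.finish_job(): hands the job in; it is judged then, once.
The state is a dict: "clock": time; "q": joint angles; "qd": joint speeds; "joint_torque": joint torques, N m; "tool_pos": TCP position; "eef_rot": TCP orientation; "contact_force": force on the tool from outside, world axes, zero at the start; "moment": the same for the moment, N m; "opening": opening from 0.0 (shut) to 1.0 (fully open); "finger_force": force on a finger pad.
Only numpy, scipy, OpenCV 4.12 (cv2) and the standard library are available. Lean on these libraries where they do the work, as an engineer would, in place of code of your own. Each camera call takes 0.05 s, during which the arm holds its last target. There are 200 camera calls.

TASK

Slide the sampling station's deck along its rail to about the index line and lock it there: take the lock pin from its stand and push it down through the hole in the deck into the hole of the index plate underneath, fully home, so that the pin's head rests on the deck's collar, and let go. The lower hole is out of sight and seldom exactly at the line, so feel for it with the pin pressed lightly and never force it (keep the push under about 30 N); do not disturb the glassware and other things around.

Things in the scene. Friction and masses are not known exactly. Their poses are not given: they have to be found in the camera images.
- rail: Sizes here are in mm. Fixed aluminium rail, 110 wide (its x), 340 long (its y), 40 high; origin: centre of its underside, z up; the deck slides on it along y. Inside, under all the deck's travel, lies a clamped flat steel index plate, top 38 above the origin, 20 thick, with one round through hole, 13.6 diameter, 0.5 chamfer. Below the plate is room for the pin down to 5 above the origin
- index_line (a point): Point at the index line, on the rail's centre line (x = 0), 40 to the -y side of its centre, on top of the index plate (38 above the worktop); axes as the rail. Thin dark lines on rail and deck mark it and the deck's hole. The index plate's hole lies on the centre line, up to 12 mm to either side (along y) of this point; it is not seen or measured, only felt
- deck (a joint): deck position along the rail's y in m: 0 when the deck's hole is at the index line, grows as the deck moves to the rail's +y; range -0.025 to 0.085, light friction of about 1.5 N, stays where it is left
- deck_grip (a point): Point to grip on the deck's black upright grip, a block 16 wide (x), 30 long (y), 40 high on the deck; 16 below its top, 24 above the deck; axes as the rail; 52 to the -y side of the deck's hole. Deck: 110 x 220 x 12, top 52 above the worktop. On the hole's other side the deck carries a blue cooling block 74 x 107 x 38 high, near face 36 from the hole's centre
- deck_hole (a point): Centre of the mouth of the deck's round through hole, 14 diameter, at the top of a 30 x 30 collar that stands 6 above the deck (58 above the worktop); axes as the rail. The hole is 18 deep through collar and deck; 2 below its lower end is the top of the index plate
- pin: Loose lock pin, about 80 g; origin: centre of its lower tip, z up the shaft. Round steel shaft 12 diameter, 50 long, lowest 1.5 tapered to 10.4; above it a black rectangular head 22 (its x) x 32 (y) x 34 high. At the start it stands upright in the stand, head resting on it. Fully home in the deck, its tip is 8 above the worktop
- pin_head (a point): point to grip on the pin's head: on the pin's axis, 22 above the head's underside, 72 above the tip, 12 below the top; grip across the 22 mm (pin's x); axes as the pin
- pin_tip (a point): centre of the lower end of the pin's shaft; axes as the pin
- stand: Fixed grey plastic block 60 x 60 x 54 high with a 14 diameter, 52 deep hole in its top, in which the pin stands; origin at the centre of its underside. It stands either left or right of the rail
- timer: bystander: white bench timer, 54 x 62 x 62, loose, on the other side of the rail from the stand; origin at the centre of its underside
- beaker: bystander: plastic beaker, 96 diameter, 100 high, loose; origin at the centre of its underside
- dropper: bystander: dropper bottle, 38 diameter, 90 high, loose; origin at the centre of its underside
- flask_3: bystander: conical flask with foil cap, 92 diameter, 179 high, loose; origin at the centre of its underside
- flask_4: bystander: conical flask with foil cap, 92 diameter, 179 high, loose; origin at the centre of its underside
- petri_stack: bystander: stack of petri dishes, 91 diameter, 113 high, loose; origin at the centre of its underside
Not all that is in view belongs to the job. What is meant by the pin is not green or pink, and is the smaller of those in its own colour.

How it is judged:
By the outcome, as a careful person would: the job done as asked, in the order asked, and still so for the second after the job is handed in, with the robot touching nothing.
It also fails if it takes over 72 s, if anything falls off the work surface, if the arm or the gripper's body presses on something with over 40 N, if the wrist force passes 120 N, or if a joint passes its speed limit or range.

## Working session

There is one attempt and no reset: what is moved stays moved. The work goes in short steps, Python scripts to look and compute and a shell command to move; the robot and the scene stay as the last step left them, time stands still between calls to the robot, and variables do not carry over. Pictures are saved under pics/ and viewed, at most 10 in all, crops included, and the job is handed in when it is done.

```bash
ls; mkdir -p pics
cat > h.py <<'E'
import numpy as np, cv2
from plant import r, cams
from scipy.spatial.transform import Rotation as R
def ray(s,u,v):
    K=np.array(s["camera_matrix"]);T=np.linalg.inv(np.array(s["camera_from_world"]))
    d=np.linalg.inv(K)@[u,v,1]; d=np.array([d[0],-d[1],-d[2]])
    return T[:3,3],T[:3,:3]@d
def on(s,u,v,z):
    o,d=ray(s,u,v); return o+d*(z-o[2])/d[2]
def proj(s,p):
    c=(np.array(s["camera_from_world"])@np.r_[p,1])[:3]; k=np.array(s["camera_matrix"])@[c[0],-c[1],-c[2]]; return k[:2]/k[2]
E
python3 - <<'E'
from h import *
a=cams.snapshot("scene");b=cams.snapshot("top")
print([k for k in a]); print({k:v for k,v in a.items() if k!='img'}); print({k:v for k,v in b.items() if k!='img'})
cv2.imwrite("pics/scene.png",cv2.resize(a["img"],(800,600),interpolation=cv2.INTER_CUBIC)[:,:,::-1]);cv2.imwrite("pics/top.png",cv2.resize(b["img"],(800,600),interpolation=cv2.INTER_CUBIC)[:,:,::-1])
print(r.get_state())
import pickle;pickle.dump((a,b),open('s0.pkl','wb'))
E
```

```text
pics
['img', 'camera_matrix', 'camera_from_world']
{'camera_matrix': array([[430.82674763,   0.        , 277.61972904],
       [  0.        , 430.82674763, 212.96024282],
       [  0.        ,   0.        ,   1.        ]]), 'camera_from_world': array([[ 0.71438886, -0.69967948,  0.00985797, -0.37357232],
       [ 0.46260898,  0.48281068,  0.74356357, -0.30895268],
       [-0.52501571, -0.52663314,  0.66859258, -1.14873444],
       [ 0.        ,  0.        ,  0.        ,  1.        ]])}
{'camera_matrix': array([[445.85541405,   0.        , 282.54358783],
       [  0.        , 445.85541405, 208.92365044],
       [  0.        ,   0.        ,   1.        ]]), 'camera_from_world': array([[ 0.01246076, -0.99970141, -0.02101952,  0.04563395],
       [ 0.98270313,  0.00835913,  0.18499914, -0.56323127],
       [-0.1847682 , -0.02296118,  0.98251387, -1.16959447],
       [ 0.        ,  0.        ,  0.        ,  1.        ]])}
{'clock': 0.1, 'q': array([-1.12022043,  0.68986914, -0.19449905,  1.56620183,  0.15731248,
        0.90251284, -0.21507034]), 'qd': array([-0.00031979, -0.00210789, -0.00023956, -0.00218993,  0.0019991 ,
        0.00085961, -0.00083417]), 'joint_torque': array([-3.39085833e-03, -5.28489447e+01, -1.27163574e+00, -1.53836739e+01,
       -5.25975355e-02,  1.93079104e-03,  4.38265761e-05]), 'tool_pos': array([0.25284023, 0.57097353, 0.23801922]), 'eef_rot': array([ 2.06837540e-01,  9.78374975e-01, -7.94855953e-04, -9.47928978e-05]), 'contact_force': array([-0.60992727, -0.72080869,  0.1238149 ]), 'moment': array([7.07621562e-05, 1.11051027e-02, 2.96190765e-02]), 'finger_force': 0.0, 'opening': 1.000924099947165}
```

View pics/scene.png

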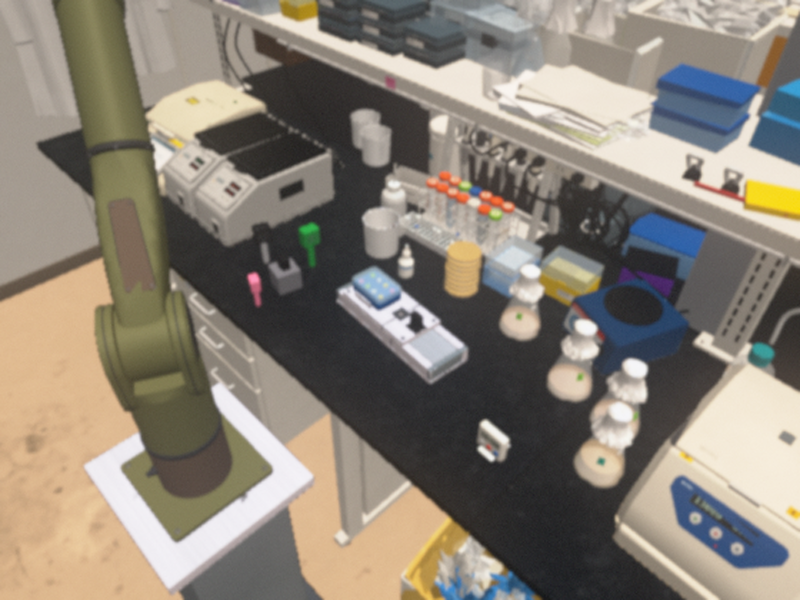

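View pics/top.png

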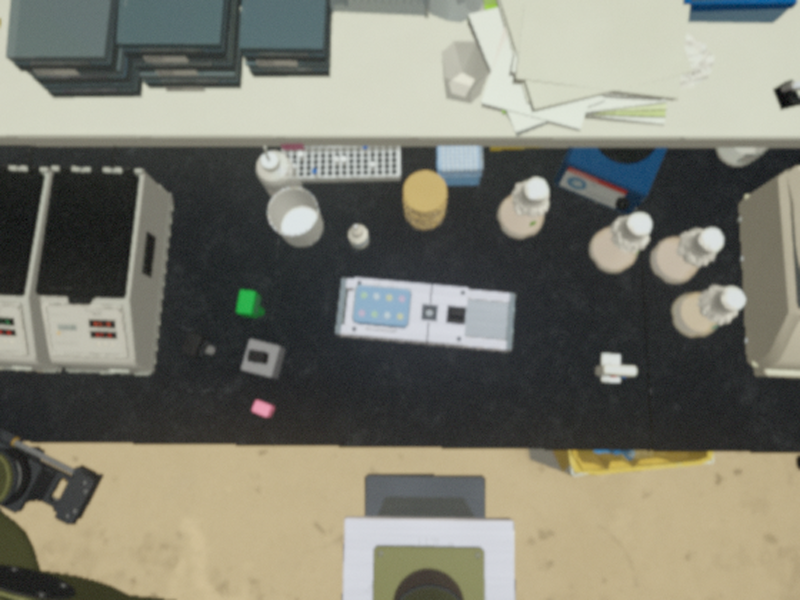

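The scene shows pin-like things in four spots: green at (309,240), pink at (255,288), tall dark at (263,243), and black in the grey stand at (287,268). In top, the stand is at (262,358), the dark one at (203,345), and the deck's hole at about (429,312) with its grip at (456,315). One close crop will settle the choice and the lines.

Run:
```python
from h import *
import pickle
a,b=pickle.load(open('s0.pkl','rb'))
A=a["img"][145:225,165:232];B=b["img"][225:295,125:210];C=b["img"][185:255,225:370]
f=lambda x,w,h:cv2.resize(x,(w,h),interpolation=cv2.INTER_CUBIC)
top=np.hstack([f(A,8*67//2,4*80),f(B,85*5,320)])
top=f(top,800,320)
cv2.imwrite("pics/crop.png",np.vstack([top,f(C,580,280) if 0 else np.pad(f(C,580,280),((0,0),(0,220),(0,0)))])[:,:,::-1])
# dark lines / edges in the top view
hsv=cv2.cvtColor(b["img"],cv2.COLOR_RGB2HSV)
def blob(m,name,z):
    n,l,st,c=cv2.connectedComponentsWithStats(m.astype(np.uint8))
    for i in range(1,n):
        if st[i,4]>25:
            q=(l==i).astype(np.uint8);cn=max(cv2.findContours(q,0,2)[0],key=len)
            rc=cv2.minAreaRect(cn); print(name,st[i],c[i].round(1),[np.round(on(b,*p,z)[:2],4) for p in cv2.boxPoints(rc)], on(b,*c[i],z)[:2].round(4))
H,S,V=[hsv[...,i].astype(int) for i in range(3)]
roi=np.zeros(H.shape,bool); roi[190:250,230:365]=1
blob(roi&(S>60)&(H>90)&(H<125)&(V>90),'blue',.09)
roi2=np.zeros(H.shape,bool); roi2[190:250,293:330]=1
blob(roi2&(V<70),'dark',.092)
r3=np.zeros(H.shape,bool); r3[232:270,165:205]=1
blob(r3&(V>75),'stand',.054)
blob(r3&(V<45),'st-dark',.086)
r4=np.zeros(H.shape,bool); r4[190:250,232:365]=1
blob(r4&(V>95),'rail',.05)
```

```text
blue [248 201  39  27 608] [266.6 214.5] [array([0.5127, 0.143 ]), array([0.579 , 0.1382]), array([0.5699, 0.0408]), array([0.5039, 0.0465])] [0.5405 0.0928]
dark [293 190  37  11 297] [312.5 193.6] [array([0.6071, 0.0233]), array([ 0.6078, -0.0727]), array([ 0.5806, -0.0725]), array([0.5798, 0.0231])] [ 0.5977 -0.0287]
dark [315 217   9   7  44] [318.3 220.8] [array([ 0.5344, -0.0353]), array([ 0.5346, -0.0564]), array([ 0.5186, -0.0564]), array([ 0.5184, -0.0353])] [ 0.5245 -0.0441]
dark [293 242  37   8 240] [309.5 246.2] [array([0.4676, 0.0222]), array([ 0.4686, -0.0718]), array([ 0.4503, -0.0717]), array([0.4493, 0.022 ])] [ 0.4571 -0.0208]
stand [168 237  31  28 548] [183.6 250.7] [array([0.4231, 0.3609]), array([0.4868, 0.3477]), array([0.4688, 0.2765]), array([0.4055, 0.2903])] [0.4454 0.3178]
st-dark [165 232  40  38 531] [185.3 250.7] [array([0.4915, 0.3623]), array([0.4925, 0.2583]), array([0.3952, 0.2539]), array([0.394 , 0.3563])] [0.4424 0.3054]
rail [ 234  193  127   54 5251] [297.1 219.1] [array([0.4903, 0.1846]), array([0.6117, 0.1773]), array([ 0.5817, -0.1658]), array([ 0.4621, -0.1525])] [0.5353 0.0113]
```

View pics/crop.png

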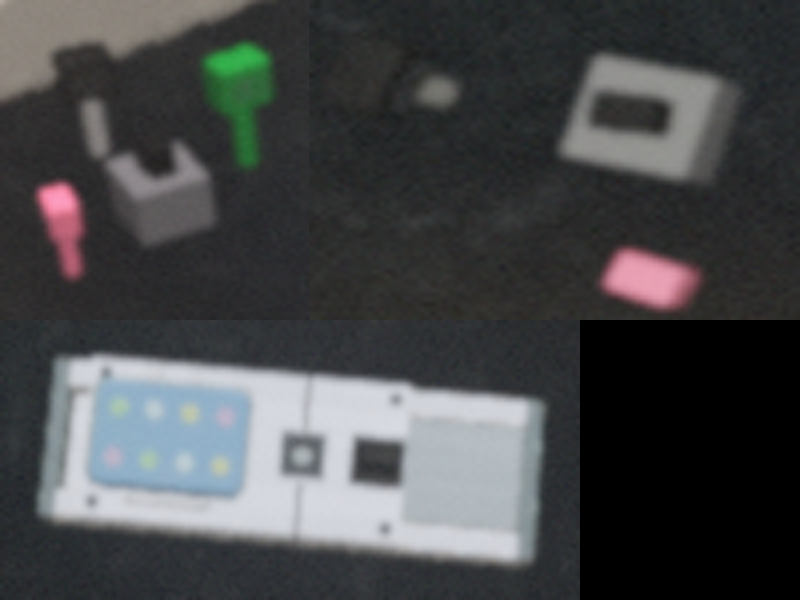

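Run:
```python
from h import *
import pickle
a,b=pickle.load(open('s0.pkl','rb'))
C=lambda X,Y:(225+X/4,185+Y/4)
B=lambda X,Y:(125+(X-309.4)/5.772,225+Y*70/320)
for n,p,z in [('railLU',C(60,357),.04),('railLD',C(38,517),.04),('railRU',C(545,400),.04),('railRD',C(532,563),.04),('hole',C(302,455),.058),('grip',C(378,462),.092),('lineU',C(310,376),.052),('lineD',C(297,540),.052),('deckR1',C(408,412),.052),('deckR2',C(402,522),.052),
 ('pin',B(630,113),.088),('p1',B(592,92),.088),('p2',B(670,97),.088),('p3',B(668,135),.088),('p4',B(590,128),.088),('s1',B(598,55),.054),('s2',B(720,77),.054),('s3',B(688,182),.054),('s4',B(560,157),.054)]:
    print(n,on(b,*p,z).round(4)[:2])
T=lambda X,Y:(X*.7,Y*.7)
for n,p,z in [('petri',T(425,185),.113),('flask',T(537,188),.179),('flask4',T(638,222),.179),('dropper',T(357,230),.09),('beaker',T(293,205),.1),('timer',T(611,370),.05),('shelf edge',T(400,145),.4)]:
    print(n,on(b,*p,z).round(3)[:2])
```

```text
railLU [0.3845 0.1646]
railLD [0.279  0.1761]
railRU [ 0.3598 -0.1614]
railRD [ 0.2539 -0.1507]
hole [0.3219 0.0012]
grip [ 0.3186 -0.0466]
lineU [ 0.3735 -0.004 ]
lineD [0.2672 0.0041]
deckR1 [ 0.3507 -0.0689]
deckR2 [ 0.2796 -0.0646]
pin [0.4447 0.3177]
p1 [0.4566 0.3358]
p2 [0.4541 0.2998]
p3 [0.4323 0.2996]
p4 [0.4359 0.3355]
s1 [0.4822 0.3433]
s2 [0.4697 0.2849]
s3 [0.4076 0.2969]
s4 [0.4215 0.3577]
petri [0.769 0.013]
flask [ 0.74  -0.185]
flask4 [ 0.678 -0.359]
dropper [0.688 0.141]
beaker [0.733 0.263]
timer [ 0.43  -0.338]
shelf edge [0.721 0.051]
```

Run:
```python
from h import *
import pickle
a,b=pickle.load(open('s0.pkl','rb'))
C=lambda X,Y:(225+X/4,185+(Y-320)/4)
P={}
for n,p,z in [('LU',C(60,357),.04),('LD',C(38,517),.04),('RU',C(545,400),.04),('RD',C(532,563),.04),('hole',C(302,455),.058),('grip',C(378,462),.092),('lineU',C(310,376),.052),('lineD',C(297,540),.052),('deckR1',C(408,412),.052),('deckR2',C(402,522),.052)]:
    P[n]=on(b,*p,z)[:2]; print(n,P[n].round(4))
L=(P['LU']+P['LD'])/2;Rr=(P['RU']+P['RD'])/2
d=(L-Rr);print('len',np.linalg.norm(d));u=d/np.linalg.norm(d);c=(L+Rr)/2
print('yaw',np.degrees(np.arctan2(-u[0],u[1])),'c',c,'index',c-.04*u,'deckpos hole',(P['hole']-c)@u+.04,'grip->',(P['grip']-c)@u+.092)
s=r.get_state();Q=R.from_quat(s['eef_rot']).as_matrix()
t=np.r_[P['grip'],.24]; print('shift mm',(Q.T@(t-s['tool_pos'])*1e3).round(1)); y=Q[:,1];print('tool y ang',np.degrees(np.arctan2(y[1],y[0])))
w=cams.snapshot('wrist');print(w['tool_from_camera'],w['camera_matrix'])
```

```text
LU [0.6059 0.1713]
LD [0.4932 0.1831]
RU [ 0.5781 -0.1658]
RD [ 0.465  -0.1547]
hole [0.535  0.0023]
grip [ 0.5252 -0.0472]
lineU [ 0.5912 -0.003 ]
lineD [0.4777 0.0053]
deckR1 [ 0.5665 -0.0702]
deckR2 [ 0.4907 -0.0657]
len 0.3385717781264828
yaw -4.746329174274038 c [0.53554466 0.00847805] index [ 0.53223489 -0.03138478] deckpos hole 0.03379070350480484 grip-> 0.035677897976254765
shift mm [-499.2 -455.    -1.2]
tool y ang 66.12580955325815
[[ 6.26039110e-04  9.47854073e-01  3.18704038e-01  8.32556497e-02]
 [ 9.99999487e-01 -3.39510119e-04 -9.54593301e-04  6.55170601e-04]
 [-7.96611903e-04  3.18704472e-01 -9.47853799e-01 -1.45280229e-01]
 [ 0.00000000e+00  0.00000000e+00  0.00000000e+00  1.00000000e+00]] [[341.07266193   0.         280.09398112]
 [  0.         341.07266193 207.56418129]
 [  0.           0.           1.        ]]
```

```bash
python3 -m pendant '[[-1,[-45,-41,0],[0,0,0]],[-1,[-45,-41,0],[0,0,0]],[-1,[-45,-41,0],[0,0,0]],[-1,[-45,-41,0],[0,0,0]],[-1,[-45,-41,0],[0,0,0]],[-1,[-45,-41,0],[0,0,0]],[-1,[-45,-41,0],[0,0,0]],[-1,[-45,-41,0],[0,0,0]]]'; python3 -m pendant '[[-1,[0,0,0],[0,0,10]],[-1,[0,0,0],[0,0,10]],[-1,[0,0,0],[0,0,10]],[-1,[0,0,0],[0,0,10]],[-1,[0,0,0],[0,0,10]],[-1,[0,0,0],[0,0,10]],[-1,[0,0,0],[0,0,10]],[-1,[0,0,0],[0,0,0]]]'
cat >> h.py <<'E'
def go(t,yaw=None):
    s=r.get_state();Q=R.from_quat(s['eef_rot']).as_matrix()
    print('t',s['clock'],'tcp',s['tool_pos'].round(4),'shift mm',(Q.T@(np.array(t)-s['tool_pos'])*1e3).round(1),'y ang',np.degrees(np.arctan2(Q[1,1],Q[0,1])).round(1),'z',Q[:,2].round(3),'F',s['contact_force'].round(1),'q7',s['q'][6].round(2))
def wsnap():
    s=r.get_state();w=cams.snapshot('wrist')
    T=np.eye(4);T[:3,:3]=R.from_quat(s['eef_rot']).as_matrix();T[:3,3]=s['tool_pos']
    w['camera_from_world']=np.linalg.inv(T@np.array(w['tool_from_camera']));return w
E
python3 -c "
from h import *
go([.5252,-.0472,.24])"
```

```text
clock: 1.15
tool_pos: [0.45, 0.1241, 0.2387]
eef_rot: [0.207, 0.978, 0.0, 0.0]
contact_force: [0.6, 0.1, -0.1]
opening: 0.998
finger_force: 0.0
clock: 2.15
tool_pos: [0.4493, 0.1259, 0.2386]
eef_rot: [0.73, 0.684, -0.0, 0.0]
contact_force: [0.2, -1.0, -1.2]
opening: 1.002
finger_force: 0.0
t 2.15 tcp [0.4493 0.1259 0.2386] shift mm [-167.8   87.1   -1.3] y ang -3.8 z [-0. -0. -1.] F [ 0.2 -1.  -1.2] q7 -0.34
```

```bash
python3 -m pendant '[[-1,[-56,29,0],[0,0,1]],[-1,[-56,29,0],[0,0,0]],[-1,[-56,29,0],[0,0,0]],[-1,[0,0,0],[0,0,0]]]'
python3 - <<'E'
from h import *
w=wsnap();cv2.imwrite('pics/w1.png',w['img'][:,:,::-1])
import pickle;pickle.dump(w,open('w1.pkl','wb'))
go([.5252,-.0472,.24])
for n,p in [('hole',[.535,.0023,.058]),('grip',[.5252,-.0472,.092])]: print(n,proj(w,p))
E
```

```text
clock: 2.65
tool_pos: [0.5233, -0.0536, 0.2387]
eef_rot: [0.739, 0.674, -0.001, 0.002]
contact_force: [0.1, 0.8, 0.0]
opening: 1.002
finger_force: 0.0
t 2.7 tcp [ 0.5223 -0.0498  0.2385] shift mm [ 2.8  2.6 -1.5] y ang -5.0 z [ 0.    -0.001 -1.   ] F [-1.1 -0.2 -0.2] q7 -0.01
hole [286.48305043 123.17104539]
grip [281.00815537 184.83444759]
```

View pics/w1.png

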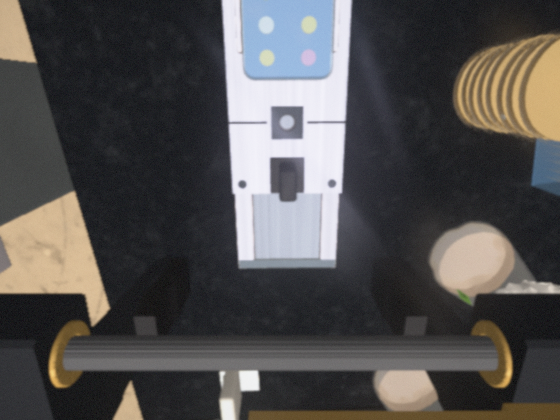

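The wrist view shows the deck's hole at (287,122) and the grip's top at about (288,185), with the deck's line at row 123.

Run:
```python
from h import *
import pickle
w=pickle.load(open('w1.pkl','rb'))
h=on(w,287,122,.058);g=on(w,288,185,.092);print(h,g)
for p in [(237,265),(337,265),(287,265)]: print('end',on(w,*p,.04))
e=on(w,287.5,266,.04);u=np.array([.0827,.9966]);print('hole from end',(h-e)[:2]@u, '-> deck', (h-e)[:2]@u-.13)
print('line yaw',on(w,230,122.5,.052),on(w,344,122.5,.052))
go([.531,-.049,.057])
```

```text
[0.53556911 0.00331232 0.058     ] [ 0.53133617 -0.04791988  0.092     ]
end [ 0.466333   -0.14939144  0.04      ]
end [ 0.57869426 -0.15988128  0.04      ]
end [ 0.52248833 -0.154634    0.04      ]
hole from end 0.15976168437404734 -> deck 0.02976168437404733
line yaw [0.48189107 0.00730613 0.052     ] [ 0.58939631 -0.00259486  0.052     ]
t 2.7 tcp [ 0.5223 -0.0498  0.2385] shift mm [  1.7   8.6 181.5] y ang -5.0 z [ 0.    -0.001 -1.   ] F [-1.1 -0.2 -0.2] q7 -0.01
```

```bash
python3 -m pendant '[[-1,[2,8.5,50],[0,0,0]],[-1,[0,0,50],[0,0,0]],[-1,[0,0,50],[0,0,0]],[-1,[0,0,28],[0,0,0]],[0.8,[0,0,0],[0,0,0]],[0.8,[0,0,0],[0,0,0]],[0.8,[0,0,0],[0,0,0]],[0.8,[0,0,0],[0,0,0]]]' 15; python3 -c "
from h import *
go([.531,-.049,.057])"
```

```text
clock: 3.7
tool_pos: [0.5315, -0.0455, 0.0618]
eef_rot: [0.736, 0.676, 0.001, 0.001]
contact_force: [-0.7, -0.6, 1.2]
opening: 0.572
finger_force: 0.0
t 3.7 tcp [ 0.5315 -0.0455  0.0618] shift mm [-3.5 -0.2  4.8] y ang -4.9 z [ 0.002  0.    -1.   ] F [-0.7 -0.6  1.2] q7 0.01
```

```bash
python3 -m pendant '[[1,[0,0,2],[0,0,0]],[1,[0,0,0],[0,0,0]],[1,[0,0,0],[0,0,0]],[1,[0,0,0],[0,0,0]],[1,[0,0,0],[0,0,0]],[1,[0,0,0],[0,0,0]],[1,[0,0,0],[0,0,0]]]' 15
```

```text
clock: 4.58
tool_pos: [0.5311, -0.0457, 0.0587]
eef_rot: [0.737, 0.676, 0.0, 0.0]
contact_force: [1.6, -0.4, -1.6]
opening: 0.182
finger_force: 15.0
```

Gripped (16 mm wide). Now I'll slide it 32 mm toward −y, which is the tool's −x.

```bash
python3 -m pendant '[[1,[-8,0,0],[0,0,0]],[1,[-8,0,0],[0,0,0]],[1,[-8,0,0],[0,0,0]],[1,[-8,0,0],[0,0,0]],[1,[0,0,0],[0,0,0]],[1,[0,0,0],[0,0,0]]]' 15; python3 -m pendant '[[-0.3,[0,0,0],[0,0,0]],[-0.3,[0,0,0],[0,0,0]],[-0.3,[0,0,0],[0,0,0]],[-0.3,[0,0,-40],[0,0,0]],[-0.3,[0,0,-50],[0,0,0]],[-0.3,[0,0,-50],[0,0,0]],[-0.3,[0,0,-40],[0,0,0]],[-0.3,[0,0,0],[0,0,0]]]'
python3 - <<'E'
from h import *
import pickle
w=wsnap();cv2.imwrite('pics/w2.png',w['img'][:,:,::-1]);pickle.dump(w,open('w2.pkl','wb'))
b=cams.snapshot('top');pickle.dump(b,open('b2.pkl','wb'))
go([.4447,.3177,.24])
print(proj(w,[.5329,-.0285,.058]))
E
```

```text
clock: 5.32
tool_pos: [0.5283, -0.0786, 0.0587]
eef_rot: [0.737, 0.676, -0.0, 0.001]
contact_force: [3.5, -0.7, -5.3]
opening: 0.184
finger_force: 15.0
clock: 6.32
tool_pos: [0.5297, -0.0777, 0.2417]
eef_rot: [0.737, 0.676, 0.002, 0.002]
contact_force: [0.0, 0.7, -0.6]
opening: 0.652
finger_force: 0.0
t 6.425 tcp [ 0.5275 -0.0773  0.2385] shift mm [ 386.5 -116.    -1.3] y ang -4.9 z [-0.001  0.    -1.   ] F [-0.4 -0.3 -0.8] q7 0.04
[277.59538454 131.70631909]
```

View pics/w2.png

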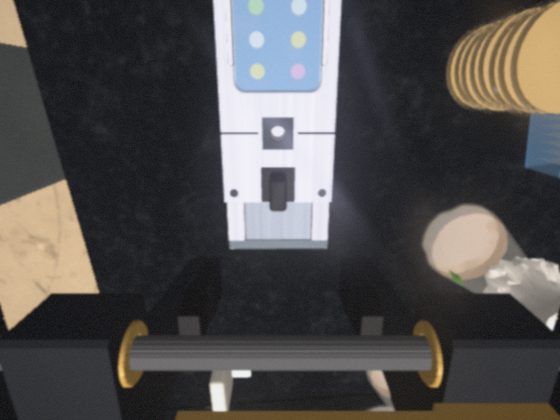

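Run:
```python
from h import *
import pickle
a,b=pickle.load(open('s0.pkl','rb'));w=pickle.load(open('w2.pkl','rb'))
h=on(w,278,131.5,.058);e=on(w,278.5,248,.04);u=np.array([.0827,.9966]);print(h,(h-e)[:2]@u-.13)
for p in [(150,370),(172,200)]: print(on(b,p[0]*.7,p[1]*.7,0))
for p in [(130,370),(138,180)]: print('top',on(b,p[0]*.7,p[1]*.7,.12))
for p in [(230,240),(334,192)]: print('scene base',on(a,p[0]*.7,p[1]*.7,0))
for p in [(215,207),(332,150)]: 
  for z in (.1,.13): print('scene top',z,on(a,p[0]*.7,p[1]*.7,z))
```

```text
[ 0.53329816 -0.02834169  0.058     ] -0.0004207511460112001
[0.42435178 0.55310928 0.        ]
[0.77708761 0.53752667 0.        ]
top [0.41558338 0.53856865 0.12      ]
top [0.77436263 0.55653415 0.12      ]
scene base [0.44757171 0.57567527 0.        ]
scene base [0.81320791 0.56899782 0.        ]
scene top 0.1 [0.43686763 0.59968011 0.1       ]
scene top 0.13 [0.41589558 0.55585519 0.13      ]
scene top 0.1 [0.86231511 0.62773423 0.1       ]
scene top 0.13 [0.82718419 0.58297567 0.13      ]
```

```bash
python3 -m pendant '[[-0.3,[55,-16.5,0],[0,0,0]],[-0.3,[55,-16.5,0],[0,0,0]],[-0.3,[55,-16.5,0],[0,0,0]],[-0.3,[55,-16.5,0],[0,0,0]],[-0.3,[55,-16.5,0],[0,0,0]],[-0.3,[55,-16.5,0],[0,0,0]],[-0.3,[56,-17,0],[0,0,0]],[-0.3,[0,0,30],[0,0,0]]]'; python3 -m pendant '[[-0.3,[0,0,0],[0,0,0]],[-0.3,[0,0,0],[0,0,0]]]'
python3 - <<'E'
from h import *
import pickle
w=wsnap();pickle.dump(w,open('w3.pkl','wb'));cv2.imwrite('pics/w3.png',w['img'][:,:,::-1])
go([.4447,.3177,.12]);print(proj(w,[.4447,.3177,.088]))
E
```

```text
clock: 7.42
tool_pos: [0.4431, 0.324, 0.2079]
eef_rot: [0.733, 0.68, 0.002, -0.002]
contact_force: [0.2, -1.3, -0.9]
opening: 0.65
finger_force: 0.0
clock: 7.68
tool_pos: [0.4456, 0.3156, 0.2085]
eef_rot: [0.737, 0.676, -0.001, 0.0]
contact_force: [0.9, -0.8, 0.8]
opening: 0.648
finger_force: 0.0
t 7.725 tcp [0.446  0.3158 0.209 ] shift mm [ 1.9 -1.5 89. ] y ang -5.0 z [ 0.    -0.001 -1.   ] F [-0.9  1.   0.3] q7 -0.67
[278.64435622 198.76617435]
```

View pics/w3.png

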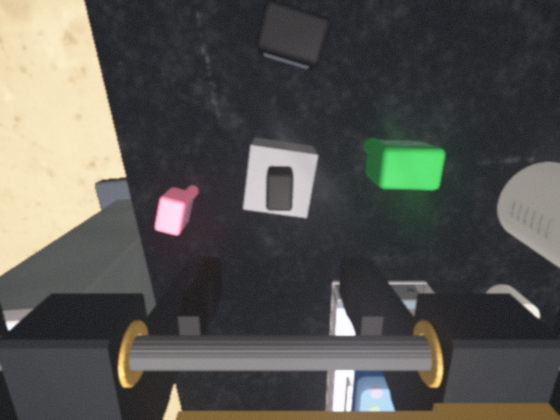

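The pin's head top spans roughly (267–293, 175–210) in the white stand. The big dark decoy is at (293,35), green at (410,165) and pink at (173,211).

Run:
```python
from h import *
import pickle
w=pickle.load(open('w3.pkl','rb'))
g=cv2.cvtColor(w['img'],cv2.COLOR_RGB2GRAY)[145:215,250:310]
m=(g<75).astype(np.uint8);n,l,st,c=cv2.connectedComponentsWithStats(m)
for i in range(1,n):
    if st[i,4]>200: 
        print(st[i],c[i]+[250,145]); 
        pts=np.argwhere((l==i))[:,::-1].astype(np.float32)+[250,145]; top=pts[pts[:,1]>178]; rc=cv2.minAreaRect(top.astype(np.float32)); print(rc)
        for y in range(164,213,3): 
            q=pts[pts[:,1]==y]; 
            if len(q): print(y,q[:,0].min(),q[:,0].max(),int(g[y-145,27]))
p=on(w,279.5,193,.088);print(p)
go([p[0],p[1],.057])
```

```text
[ 18  22  24  16 229] [279.         172.15720524]
((268.0, 180.5), (3.0, 0.0), -90.0)
167 271.0 282.0 67
170 269.0 290.0 43
173 268.0 291.0 49
176 268.0 291.0 69
179 268.0 268.0 85
182 268.0 268.0 85
[0.44581891 0.32250756 0.088     ]
t 7.725 tcp [0.446  0.3158 0.209 ] shift mm [  6.8  -0.8 152. ] y ang -5.0 z [ 0.    -0.001 -1.   ] F [-0.9  1.   0.3] q7 -0.67
```

```bash
python3 -m pendant '[[-0.3,[5,-1,40],[0,0,2]],[-0.3,[0,0,50],[0,0,0]],[-0.3,[0,0,40],[0,0,0]],[-0.3,[0,0,20],[0,0,0]],[1,[0,0,0],[0,0,0]],[1,[0,0,0],[0,0,0]],[1,[0,0,0],[0,0,0]],[1,[0,0,0],[0,0,0]]]' 25; python3 -m pendant '[[1,[0,0,0],[0,0,0]],[1,[0,0,0],[0,0,0]],[1,[0,0,0],[0,0,0]],[1,[0,0,0],[0,0,0]]]' 25; python3 -c "
from h import *
go([.4455,.32,.057])"
```

```text
clock: 8.72
tool_pos: [0.4453, 0.3224, 0.0598]
eef_rot: [0.748, 0.663, 0.001, 0.0]
contact_force: [-1.0, -0.5, 4.6]
opening: 0.25
finger_force: 25.0
clock: 9.22
tool_pos: [0.4453, 0.3224, 0.0597]
eef_rot: [0.748, 0.663, 0.001, 0.0]
contact_force: [0.4, -0.4, 6.6]
opening: 0.245
finger_force: 25.0
t 9.225 tcp [0.4453 0.3224 0.0597] shift mm [-2.3  0.4  2.7] y ang -6.9 z [ 0.001  0.001 -1.   ] F [ 0.4 -0.4  6.6] q7 -0.67
```

```bash
python3 -m pendant '[[1,[0,0,0],[0,0,0]],[1,[0,0,-25],[0,0,0]],[1,[0,0,-40],[0,0,0]],[1,[0,0,-40],[0,0,0]],[1,[0,0,-40],[0,0,0]],[1,[0,0,-30],[0,0,0]],[1,[0,0,0],[0,0,0]],[1,[0,0,0],[0,0,0]]]' 40
python3 - <<'E'
from h import *
import pickle
s=r.get_state();b=cams.snapshot('top');a=cams.snapshot('scene');w=wsnap();pickle.dump((a,b,w,s),open('s4.pkl','wb'))
print(s['opening'],s['finger_force'])
go([.533,-.028,.235])
f=lambda i,p,n:cv2.resize(i[max(0,int(p[1])-n):int(p[1])+n,max(0,int(p[0])-n):int(p[0])+n],(390,390),interpolation=cv2.INTER_CUBIC)
t=s['tool_pos']-[0,0,.03];pa=proj(a,t);pb=proj(b,t);print(pa,pb)
W=cv2.resize(w['img'],(390,292));W=np.pad(W,((0,98),(0,0),(0,0)))
cv2.imwrite('pics/hold.png',np.hstack([f(a['img'],pa,32),W])[:,:,::-1])
E
```

```text
clock: 10.22
tool_pos: [0.444, 0.3216, 0.2328]
eef_rot: [0.748, 0.664, -0.001, -0.0]
contact_force: [-0.2, -0.1, -0.8]
opening: 0.246
finger_force: 40.0
0.24610218742665446 39.994192561134696
t 10.375 tcp [0.444  0.3215 0.2323] shift mm [-336.3  130.2   -2.2] y ang -6.9 z [-0.002 -0.002 -1.   ] F [ 0.3 -0.4 -0.9] q7 -0.7
[192.57571577 151.33605564] [167.01461025 245.42092816]
```

View pics/hold.png

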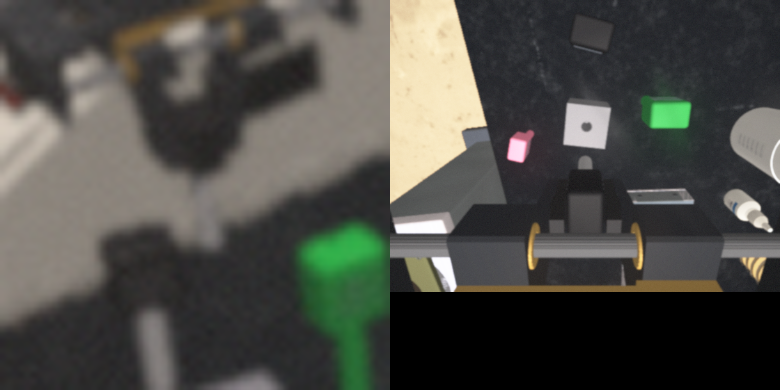

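The pin is held: the shaft tip shows at about wrist pixel (280,228), and the stand's now-empty hole is at about (281,182).

Run:
```python
from h import *
import pickle
a,b,w,s=pickle.load(open('s4.pkl','rb'))
g=cv2.cvtColor(w['img'],cv2.COLOR_RGB2GRAY)
k=g[172:196,268:296]; m=(k<100).astype(np.uint8);n,l,st,c=cv2.connectedComponentsWithStats(m)
for i in range(1,n):
    if st[i,4]>20: cc=c[i]+[268,172];print('hole',st[i],cc,on(w,*cc,.054))
for row in range(216,252,3): print(row,' '.join('%3d'%v for v in g[row,264:298:2]))
T=np.array(w['tool_from_camera'])
def toolpt(u,v,z):
    d=np.linalg.inv(w['camera_matrix'])@[u,v,1];d=T[:3,:3]@[d[0],-d[1],-d[2]];o=T[:3,3];return o+d*(z-o[2])/d[2]
for v in (220,224,228,232,236): print(v,toolpt(280,v,.0557))
```

```text
hole [ 9  6 11 10 80] [282.2375 182.2375] [0.44592093 0.32219944 0.054     ]
216  50  53  51  50  57  61  56  56  54  52  55  54  61  59  59  64  66
219  49  49  57  50  52  53  57  54  56  54  56  54  59  59  63  61  62
222  53  52  57  53  53  51  52  54  59  57  57  56  57  55  54  58  57
225  55  56  57  56  55  80 101 112 115 115 105  76  57  53  53  54  57
228  57  57  57  61  93 116 117 115 122 123 127 124  99  54  56  54  58
231  49  58  58  75 111 117 120 119 123 123 128 124 119  72  56  48  53
234  52  54  57  84 114 116 115 118 121 126 124 124 124  86  56  56  50
237  51  53  55  87 120 117 119 119 120 121 125 126 125  88  52  51  51
240  48  50  58  93 116 114 115 116 122 122 124 125 123  91  48  52  50
243  39  41  43  63  78  76  74  78  77  81  81  78  78  68  42  46  43
246  28  29  34  36  35  32  38  31  35  34  30  37  35  33  38  37  30
249  34  32  35  34  34  36  33  33  34  33  29  36  31  34  31  31  31
220 [8.12410721e-03 7.95459252e-05 5.57000000e-02]
224 [5.42669184e-03 8.09991476e-05 5.57000000e-02]
228 [2.70765100e-03 8.24640206e-05 5.57000000e-02]
232 [-3.32764041e-05  8.39406849e-05  5.57000000e-02]
236 [-2.79635570e-03  8.54292835e-05  5.57000000e-02]
```

```bash
python3 -m pendant '[[1,[-56,21.7,0],[0,0,0]],[1,[-56,21.7,0],[0,0,0]],[1,[-56,21.7,0],[0,0,0]],[1,[-56,21.7,0],[0,0,0]],[1,[-56,21.7,0],[0,0,0]],[1,[-56,21.7,0],[0,0,0]],[1,[0,0,20],[0,0,-2]],[1,[0,0,40],[0,0,0]]]' 40; python3 -m pendant '[[1,[0,0,35],[0,0,0]],[1,[0,0,0],[0,0,0]],[1,[0,0,0],[0,0,0]]]'
python3 - <<'E'
from h import *
import pickle
s=r.get_state();w=wsnap();b=cams.snapshot('top');a=cams.snapshot('scene');pickle.dump((a,b,w,s),open('s5.pkl','wb'))
go([.533,-.0285,.131])
cv2.imwrite('pics/w5.png',cv2.resize(w['img'][60:270,140:420],(800,600),interpolation=cv2.INTER_CUBIC)[:,:,::-1])
E
```

```text
clock: 11.38
tool_pos: [0.5349, -0.0285, 0.1733]
eef_rot: [0.737, 0.675, 0.001, 0.001]
contact_force: [0.4, 1.0, -1.7]
opening: 0.244
finger_force: 40.0
clock: 11.75
tool_pos: [0.5343, -0.0273, 0.1392]
eef_rot: [0.737, 0.676, 0.0, 0.0]
contact_force: [-0.1, 0.1, 0.3]
opening: 0.249
finger_force: 40.0
t 11.9 tcp [ 0.5347 -0.0272  0.14  ] shift mm [-1.5 -1.6  9. ] y ang -4.9 z [ 0.003  0.    -1.   ] F [-0.2 -1.1 -0.8] q7 -0.04
```

View pics/w5.png

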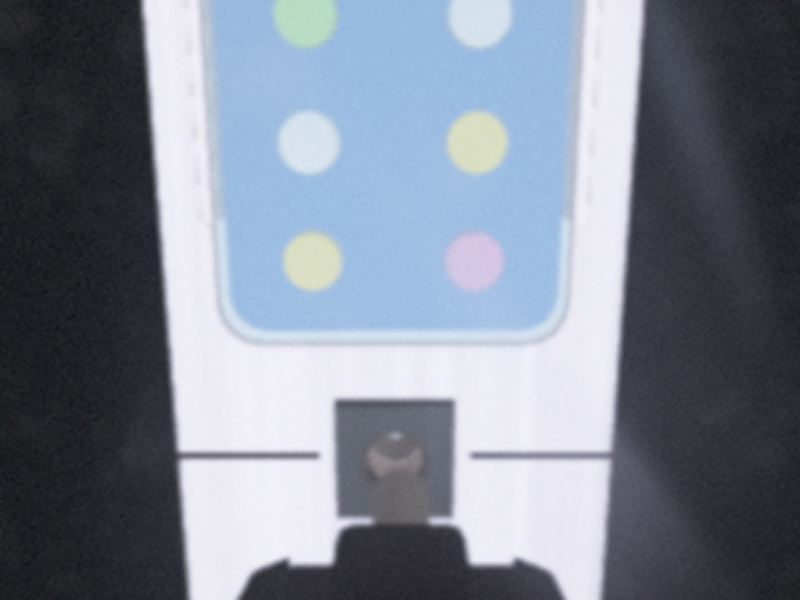

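The collar spans (335–455, 400–517), so its centre is about (395,458), with the pin's tip just over it at about (395,452).

Run:
```python
from h import *
import pickle
a,b,w,s=pickle.load(open('s5.pkl','rb'))
c=lambda X,Y:(140+X/2.857,60+Y/2.857)
P=np.mean([on(w,*c(*q),.058) for q in [(335,400),(455,400),(337,517),(455,517)]],0)
l=on(w,*c(395,455),.052)
Q=R.from_quat(s['eef_rot']).as_matrix()
for p in (P,l): print(p,(Q.T@(p-s['tool_pos'])*1e3).round(1))
T=np.array(w['tool_from_camera'])
def toolpt(u,v,z):
    d=np.linalg.inv(w['camera_matrix'])@[u,v,1];d=T[:3,:3]@[d[0],-d[1],-d[2]];o=T[:3,3];return o+d*(z-o[2])/d[2]
g=cv2.cvtColor(w['img'],cv2.COLOR_RGB2GRAY)
print(toolpt(*c(395,433),.0557))
```

```text
[ 0.53314353 -0.02935671  0.058     ] [-2.2 -1.  81.2]
[ 0.53290807 -0.03033805  0.052     ] [-3.2 -1.1 87.2]
[ 0.01374226 -0.0009846   0.0557    ]
```

```bash
python3 -m pendant '[[1,[-2.5,-1.2,10],[0,0,0]],[1,[0,0,10],[0,0,0]],[1,[0,0,4],[0,0,0]],[1,[0,0,2],[0,0,0]],[1,[0,0,2],[0,0,0]],[1,[0,0,0],[0,0,0]]]'; python3 -c "
from h import *
go([.533,-.0285,.131])"
```

```text
clock: 12.65
tool_pos: [0.5324, -0.0295, 0.1107]
eef_rot: [0.737, 0.676, 0.0, -0.0]
contact_force: [1.5, 0.5, -1.3]
opening: 0.244
finger_force: 40.0
t 12.65 tcp [ 0.5324 -0.0295  0.1107] shift mm [  1.1   0.5 -20.3] y ang -4.9 z [ 0.  0. -1.] F [ 1.5  0.5 -1.3] q7 -0.03
```

```bash
python3 -m pendant '[[1,[0,0,2],[0,0,0]],[1,[0,0,2],[0,0,0]],[1,[0,0,2],[0,0,0]],[1,[0,0,0],[0,0,0]]]';python3 -m pendant '[[1,[0,0,2],[0,0,0]],[1,[0,0,2],[0,0,0]],[1,[0,0,1],[0,0,0]],[1,[0,0,0],[0,0,0]]]'
```

```text
clock: 13.15
tool_pos: [0.5323, -0.0296, 0.1045]
eef_rot: [0.737, 0.676, -0.0, -0.0]
contact_force: [0.1, -0.7, -0.4]
opening: 0.248
finger_force: 40.0
clock: 13.65
tool_pos: [0.5323, -0.0295, 0.0996]
eef_rot: [0.737, 0.676, -0.0, -0.0]
contact_force: [-0.0, 0.7, -0.5]
opening: 0.249
finger_force: 40.0
```

```bash
python3 -m pendant '[[1,[0,0,1.5],[0,0,0]],[1,[0,0,1.5],[0,0,0]],[1,[0,0,1],[0,0,0]],[1,[0,0,0],[0,0,0]]]';python3 -m pendant '[[1,[0,0,1],[0,0,0]],[1,[0,0,1],[0,0,0]],[1,[0,0,0],[0,0,0]]]'
```

```text
clock: 14.15
tool_pos: [0.5323, -0.0296, 0.0956]
eef_rot: [0.737, 0.676, -0.0, -0.0]
contact_force: [-0.4, -0.2, -0.7]
opening: 0.242
finger_force: 40.0
clock: 14.52
tool_pos: [0.5324, -0.0296, 0.0936]
eef_rot: [0.737, 0.676, -0.0, -0.0]
contact_force: [-0.7, -0.7, -1.4]
opening: 0.243
finger_force: 40.0
```

```bash
python3 -m pendant '[[1,[0,0,0.7],[0,0,0]],[1,[0,0,0],[0,0,0]]]';python3 -m pendant '[[1,[0,0,0.7],[0,0,0]],[1,[0,0,0],[0,0,0]]]'
```

```text
clock: 14.78
tool_pos: [0.5324, -0.0296, 0.093]
eef_rot: [0.737, 0.676, 0.0, 0.0]
contact_force: [-0.0, -0.1, -1.5]
opening: 0.246
finger_force: 40.0
clock: 15.02
tool_pos: [0.5324, -0.0296, 0.0923]
eef_rot: [0.737, 0.676, 0.0, 0.0]
contact_force: [0.9, -0.8, -1.0]
opening: 0.246
finger_force: 40.0
```

```bash
python3 -m pendant '[[1,[0,0,0.7],[0,0,0]],[1,[0,0,0],[0,0,0]]]';python3 -m pendant '[[1,[0,0,0.7],[0,0,0]],[1,[0,0,0],[0,0,0]]]';python3 -m pendant '[[1,[0,0,0.7],[0,0,0]],[1,[0,0,0],[0,0,0]]]'
```

```text
clock: 15.28
tool_pos: [0.5324, -0.0296, 0.0916]
eef_rot: [0.737, 0.676, 0.0, -0.0]
contact_force: [0.4, 0.1, -1.5]
opening: 0.249
finger_force: 40.0
clock: 15.52
tool_pos: [0.5324, -0.0296, 0.0909]
eef_rot: [0.737, 0.676, 0.0, -0.0]
contact_force: [0.4, -1.3, -0.9]
opening: 0.247
finger_force: 40.0
clock: 15.78
tool_pos: [0.5323, -0.0296, 0.0901]
eef_rot: [0.737, 0.676, -0.0, -0.0]
contact_force: [0.0, -0.5, -0.5]
opening: 0.244
finger_force: 40.0
```

```bash
python3 -m pendant '[[1,[0,0,1],[0,0,0]],[1,[0,0,0],[0,0,0]]]';python3 -m pendant '[[1,[0,0,1],[0,0,0]],[1,[0,0,0],[0,0,0]]]';python3 -m pendant '[[1,[0,0,1],[0,0,0]],[1,[0,0,0],[0,0,0]]]'
```

```text
clock: 16.02
tool_pos: [0.5324, -0.0296, 0.0891]
eef_rot: [0.737, 0.676, 0.0, -0.0]
contact_force: [-0.0, -1.0, -0.6]
opening: 0.249
finger_force: 40.0
clock: 16.27
tool_pos: [0.5323, -0.0296, 0.0881]
eef_rot: [0.737, 0.676, -0.0, -0.0]
contact_force: [0.3, -0.7, -0.6]
opening: 0.25
finger_force: 40.0
clock: 16.52
tool_pos: [0.5324, -0.0296, 0.0871]
eef_rot: [0.737, 0.676, 0.0, -0.0]
contact_force: [0.5, -0.8, -0.9]
opening: 0.247
finger_force: 40.0
```

```bash
python3 -m pendant '[[1,[0,0,1.5],[0,0,0]],[1,[0,0,1.5],[0,0,0]],[1,[0,0,0],[0,0,0]]]';python3 -m pendant '[[1,[0,0,1.5],[0,0,0]],[1,[0,0,1.5],[0,0,0]],[1,[0,0,0],[0,0,0]]]';python3 -m pendant '[[1,[0,0,1.5],[0,0,0]],[1,[0,0,1.5],[0,0,0]],[1,[0,0,0],[0,0,0]]]'
```

```text
clock: 16.9
tool_pos: [0.5323, -0.0296, 0.084]
eef_rot: [0.737, 0.676, -0.0, -0.0]
contact_force: [0.4, -0.0, -1.6]
opening: 0.245
finger_force: 40.0
clock: 17.27
tool_pos: [0.5323, -0.0296, 0.081]
eef_rot: [0.737, 0.676, -0.0, -0.0]
contact_force: [-0.8, -0.6, -2.0]
opening: 0.248
finger_force: 40.0
clock: 17.65
tool_pos: [0.5323, -0.0296, 0.078]
eef_rot: [0.737, 0.676, -0.0, -0.0]
contact_force: [-0.0, -1.2, -1.7]
opening: 0.242
finger_force: 40.0
```

```bash
python3 -m pendant '[[1,[0,0,1.5],[0,0,0]],[1,[0,0,1.5],[0,0,0]],[1,[0,0,1.5],[0,0,0]],[1,[0,0,1.5],[0,0,0]],[1,[0,0,0],[0,0,0]]]';python3 -m pendant '[[1,[0,0,1.5],[0,0,0]],[1,[0,0,1.5],[0,0,0]],[1,[0,0,1],[0,0,0]],[1,[0,0,1],[0,0,0]],[1,[0,0,0],[0,0,0]]]'
python3 - <<'E'
from h import *
import pickle
w=wsnap();a=cams.snapshot('scene')
p=proj(a,[.532,-.03,.06]);x,y=map(int,p)
A=cv2.resize(a['img'][y-37:y+38,x-50:x+50],(400,300),interpolation=cv2.INTER_CUBIC)
W=cv2.resize(w['img'][140:290,180:380],(400,300),interpolation=cv2.INTER_CUBIC)
cv2.imwrite('pics/in.png',np.hstack([A,W])[:,:,::-1])
E
```

```text
clock: 18.27
tool_pos: [0.5323, -0.0296, 0.072]
eef_rot: [0.737, 0.676, -0.0, -0.0]
contact_force: [-0.4, -1.5, -1.6]
opening: 0.245
finger_force: 40.0
clock: 18.9
tool_pos: [0.5324, -0.0296, 0.0671]
eef_rot: [0.737, 0.676, -0.0, -0.0]
contact_force: [1.0, -1.3, -0.6]
opening: 0.25
finger_force: 40.0
```

View pics/in.png

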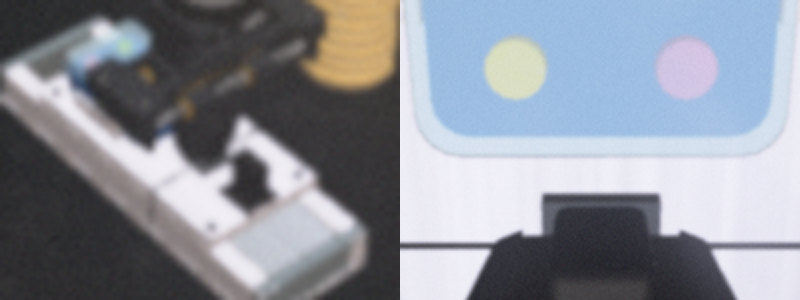

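The head is right above the collar, and the pin has gone down through both holes without force. Next I'll seat it gently.

```bash
for i in 1 ; do python3 -m pendant '[[1,[0,0,1],[0,0,0]],[1,[0,0,1],[0,0,0]],[1,[0,0,0],[0,0,0]]]'; done; python3 -m pendant '[[1,[0,0,0.7],[0,0,0]],[1,[0,0,0],[0,0,0]]]';  python3 -m pendant '[[1,[0,0,0.7],[0,0,0]],[1,[0,0,0],[0,0,0]]]'
```

```text
clock: 19.38
tool_pos: [0.5324, -0.0296, 0.0651]
eef_rot: [0.737, 0.676, 0.0, -0.0]
contact_force: [-0.5, -1.6, -1.4]
opening: 0.243
finger_force: 40.0
clock: 19.62
tool_pos: [0.5324, -0.0296, 0.0645]
eef_rot: [0.737, 0.676, 0.0, 0.0]
contact_force: [-0.5, -1.6, -0.8]
opening: 0.245
finger_force: 40.0
clock: 19.88
tool_pos: [0.5324, -0.0296, 0.0638]
eef_rot: [0.737, 0.676, 0.0, -0.0]
contact_force: [-0.3, -2.0, -0.1]
opening: 0.243
finger_force: 40.0
```

```bash
python3 -m pendant '[[1,[0,0,0.6],[0,0,0]],[1,[0,0,0],[0,0,0]]]';  python3 -m pendant '[[1,[0,0,0.6],[0,0,0]],[1,[0,0,0],[0,0,0]]]'; python3 -m pendant '[[1,[0,0,0.6],[0,0,0]],[1,[0,0,0],[0,0,0]]]'
```

```text
clock: 20.12
tool_pos: [0.5324, -0.0296, 0.0637]
eef_rot: [0.737, 0.676, 0.0, 0.0]
contact_force: [-0.6, -1.5, 5.5]
opening: 0.25
finger_force: 40.0
clock: 20.38
tool_pos: [0.5324, -0.0296, 0.0637]
eef_rot: [0.737, 0.676, 0.0, 0.0]
contact_force: [-2.5, -1.6, 11.5]
opening: 0.249
finger_force: 40.0
clock: 20.62
tool_pos: [0.5324, -0.0296, 0.0637]
eef_rot: [0.737, 0.676, 0.0, 0.0]
contact_force: [-3.9, -1.3, 16.3]
opening: 0.244
finger_force: 40.0
```

It's home: solid contact at TCP 0.0637, exactly as predicted. I'll ease off, release and retreat.

```bash
python3 -m pendant '[[1,[0,0,-1.6],[0,0,0]],[1,[0,0,0],[0,0,0]],[0,[0,0,0],[0,0,0]],[0,[0,0,0],[0,0,0]],[0,[0,0,0],[0,0,0]],[0,[0,0,0],[0,0,0]]]'; python3 -m pendant '[[0,[0,0,-15],[0,0,0]],[0,[0,0,-40],[0,0,0]],[0,[0,0,-50],[0,0,0]],[0,[0,0,-50],[0,0,0]],[0,[-20,0,-20],[0,0,0]],[0,[0,0,0],[0,0,0]],[0,[0,0,0],[0,0,0]]]'
python3 - <<'E'
from h import *
w=wsnap();a=cams.snapshot('scene');go([.5324,-.0296,.06])
p=proj(a,[.532,-.03,.06]);x,y=map(int,p)
A=cv2.resize(a['img'][y-60:y+60,x-60:x+60],(400,400),interpolation=cv2.INTER_CUBIC)
W=cv2.resize(w['img'][40:240,180:380],(400,400),interpolation=cv2.INTER_CUBIC)
cv2.imwrite('pics/end.png',np.hstack([A,W])[:,:,::-1]); print(proj(w,[.5324,-.0296,.092]))
E
```

```text
clock: 21.38
tool_pos: [0.5324, -0.0294, 0.0635]
eef_rot: [0.737, 0.676, 0.0, -0.0]
contact_force: [0.5, -0.4, 0.6]
opening: 0.497
finger_force: 0.0
clock: 22.25
tool_pos: [0.53, -0.0487, 0.2381]
eef_rot: [0.736, 0.677, -0.0, -0.001]
contact_force: [-0.8, 0.2, -0.8]
opening: 0.499
finger_force: 0.0
t 22.35 tcp [ 0.5299 -0.0484  0.2374] shift mm [ 18.9   1.4 177.5] y ang -4.8 z [-0.003  0.001 -1.   ] F [-0.4 -0.4 -0.4] q7 -0.01
[280.94558492 171.5788087 ]
```

View pics/end.png

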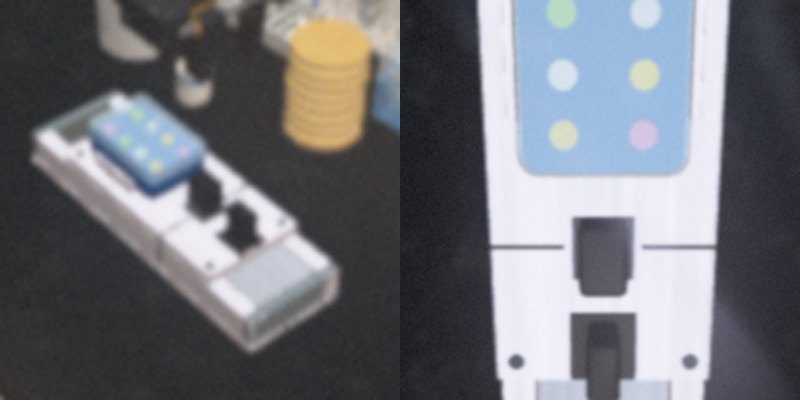

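The pin sits upright with its head on the collar, at (603,255) in the right half of the picture. The deck is at the line and nothing around it has been disturbed, so I'm handing in.

```bash
python3 -c "
from plant import r
print(r.finish_job())"
```

```text
the job is handed in; nothing more can be done
None
```

The deck is at about the index line with the lock pin fully home, its head on the collar and released (peak push about 16 N), and the job was handed in at about 22 s.

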